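Clamp the tablet bottle and take off its push-and-turn cap

ROBOT

A 6-joint arm with a two-finger parallel gripper is mounted at the origin on the work surface. World frame = base frame: x ahead of the robot, y to its left, z up, the work surface at z = 0. Lengths are in mm, angles in degrees, forces in N, time in s.
With the tool pointing down it reaches from about 325 to 875 mm from the base axis. Payload 4.4 kg.
Tool frame: the origin (TCP) lies on the front face of the gripper's body, between the roots of the fingers; the fingertips stand 73 mm ahead of it and the grasp point (between the pads) lies 54 mm ahead of it; z points along the fingers, y is the line along which they close (so a half turn about z gives the same grasp; the last joint's range is limited). The gripper opens to 85 mm and grips with 20 to 120 N. Pads are 22 mm wide; open, the fingers measure 114 mm over their backs; the gripper's body (76 mm by 85 mm) begins 54 mm behind the grasp point. The pads swing forward as they close: fully open they stand 13 mm farther back than shut.
Start: joints at [-80.701, 11.837, 88.321, -0, 79.842, -8.623], TCP at [176.929, -547.105, 303.882] pointing down, gripper open.
Joint ranges: [-156.59, 156.59], [-49.26, 127.26], [12.9, 141.05], [-63.56, 243.56], [4.71, 150.69], [-161.64, 161.64]. Speed limits (degrees/s): [159.86, 159.86, 180, 180, 180, 180].

INTERFACE

Orientations are given as a 3x3 rotation matrix whose columns are the frame's x, y, z axes.
In Python, from cell import sensors, viewer, ctrl gives the robot as it stands. The module is installed in compiled form; this text tells all that it offers.
- The arm moves only by the tool carry_out, never from a script. Its argument "increments" is a list of rows, each a list of 6 numbers: the shift along the world's x, y, z in cm, then the turn, a rotation vector about the world's x, y, z in rad. A call has 1 to 5 rows; each row shifts and turns the commanded pose from where the row before left it; what a row does not reach is not made up. A row lasts 1/12 s, in which the tool goes at most 41.7 mm and 7.16 degrees, less where a joint would pass 70% of its speed; a pose out of reach is approached as far as the arm can. A call with a gripper value outside its range is refused whole. "claw" is the gripper command: -1 is shut, 1 is fully open, values between are in proportion, set as the call begins (left out, the last holds). The fingers move at their own pace and stop on an object; "grip_force" is the grip in N (left out, the last holds). Time passes only in rows, so rows that do not move let the fingers close. It gives the time, the measured TCP pose, the force, the opening and the grip force at its end, in the units of the state.
- sensors.observe(): the state, without advancing time (a new reading comes with each control period).
- viewer.camera(name): name is "side" or "top" or "wrist"; returns the picture (400x640x3 uint8, red, green, blue); there is no depth.
- viewer.camera_info(name): a dict with "fx", "fy", "cx", "cy" (pixels), "D" ([k1, k2, p1, p2, k3] as OpenCV has them; the pictures are not rectified), "rvec" (rotation vector, rad) and "tvec" (3), from world to camera coordinates, as OpenCV has them. Camera axes: x right, y down, z forward; pixel columns grow to the right and rows downward; lengths in mm; the calibration is good to about 2 mm. A picture is of the moment at which its call begins: read the wrist's pose just before it. camera_info takes no time and is no camera call; for the wrist camera it gives the pose at the moment of the call.
- ctrl.close_job(): hands the job in; it is judged then, once.
The state is a dict: "clock": time; "q": joint angles; "qd": joint speeds; "joint_torque": joint torques, N m; "position": TCP position; "tool_rot": TCP orientation; "wrist_force": force on the tool from outside, world axes, zero at the start; "torque": the same for the moment, N m; "finger_gap": finger opening in mm; "finger_force": force on a finger pad.
Only numpy, scipy, OpenCV 4.12 (cv2) and the standard library are available. Lean on these libraries where they do the work, as an engineer would, in place of code of your own. Each camera call takes 0.05 s, during which the arm holds its last target. There are 200 camera calls.

TASK

Get grandmother's tablets open: on the one-hand bottle holder, slide the jaw by its upright handle until it holds the square bottle snug against the stop block. Then press the bottle's safety cap down, keep it down while turning it anticlockwise (seen from above) until it is free, and lift it off, leaving the bottle standing clamped in the holder and the other things on the table where they are. Finish still holding the cap in the gripper, level and still, straight above the bottle with about 8 cm of air between the bottle's mouth and the cap.

Things in the scene. Friction and masses are not known exactly. Their poses are not given: they have to be found in the camera images.
- holder_stop (a point): Plywood bottle holder fixed to the table: deck 90 x 225 (along y) x 12 mm. This point: middle of the stop block's face, 40 mm above the table; y points from the jaw's handle to the stop block (the way the jaw closes), z up. Stop block 62 mm high. The bottle stands on the deck at y -0.031 (clamped) to -0.050; lips 24 mm high leave it 2 mm of play each way in x.
- jaw_handle (a point): On the axis of the jaw's upright round wooden handle (20 mm diameter, top 115, foot 27 mm above the table), 100 mm above the table, 15 mm below its top. Axes as the holder's. Part of the sliding jaw, whose flat face (60 mm wide, 16 to 62 mm above the table) is 60 mm ahead of the handle's axis towards the stop.
- jaw (a joint): Travel of the jaw along the holder's +y, m: 0 fully open, 0.048 when the bottle is held without play between jaw and stop block. Starts at 0 to 0.018. Sliding takes about 6 N, a little more while it pushes the bottle along; it stays where it is left.
- bottle_mid (a point): Centre of the body of the square white plastic tablet bottle, loose in the holder: 62 x 62 mm, 64 mm high, this point half-way up, 44 mm above the table as it stands on the deck; z up, sides along x and y. A shoulder above it tapers to the neck, 30 mm diameter. 0.15 to 0.31 kg.
- bottle_neck (a point): Centre of the bottle's mouth (top of the neck), on its axis 72.5 mm above bottle_mid, hidden in the cap at first; z up. Cap and neck form a bayonet: kept down, the cap turns anticlockwise from above only (positive about z), can be lifted from 50 degrees on and meets a stop at about 130; 75 to 90 degrees is best.
- cap_mid (a point): Centre of the ribbed white round safety cap: 54 mm diameter, 30 mm high, 0.03 kg, loose, z up, x along the bottle's x while closed. Closed, it is 5.5 mm below bottle_neck, 111 mm above the table; cap top at 126 mm, rim 12 mm above the shoulder. A spring holds it up: 5 N starts it, 10 N presses it fully, 6.5 mm down, onto the neck; it must be at least 4.5 mm down to turn.
- bangle: Bystander: jade-green bangle lying flat, 72 mm across, 10 mm high, origin at the centre of its underside.
- pillbottle: Bystander: small round amber bottle, 44 mm diameter, 75 mm high, origin at the centre of its underside.
- dicecup: Bystander: open bamboo dice cup, 80 mm across, 85 mm high, origin at the centre of its underside.
- lacquerbox: Bystander: round red lacquer box, 106 mm across, 60 mm high, origin at the centre of its underside.
- mug: Bystander: white enamel mug, 84 mm across, 80 mm high, origin at the centre of its underside.
- glasscase: Bystander: black spectacles case, 60 x 155 x 38 mm, origin at the centre of its underside.
There are look-alikes about, which are no part of the job. What is shaped like the part that bears cap_mid but brown is not meant.

How it is judged:
By the outcome, as a careful person would: the job done as asked, in the order asked, and still so for the second after the job is handed in, while the arm keeps its last pose, push and grip.
It also fails if it takes over 48 s, if anything falls off the work surface, if the arm or the gripper's body presses on something with over 40 N, if the wrist force passes 120 N, or if a joint passes its speed limit or range.

## Working session

There is one attempt and no reset: what is moved stays moved. The work goes in short steps, Python scripts to look and compute and a tool call to move; the robot and the scene stay as the last step left them, time stands still between calls to the robot, and variables do not carry over. Pictures are saved under pics/ and viewed, at most 10 in all, crops included, and the job is handed in when it is done.

Besides the shell and the picture viewer there is one more tool, called after ">>>" by a JSON object that holds its "api" and its "payload", one argument or row to a line. carry_out: Moves the arm, as the interface text tells. Its arguments: {"type":"object","properties":{"increments":{"type":"array"},"claw":{"type":"number"},"grip_force":{"type":"number"}},"required":["increments"]}

```bash
mkdir -p pics
cat > h.py <<'E'
import numpy as np, cv2
from cell import sensors, viewer, ctrl
def snap(n,f):
    i=viewer.camera_info(n); im=viewer.camera(n); cv2.imwrite('pics/'+f,im[:,:,::-1]); return im,i
def K(i): return np.array([[i['fx'],0,i['cx']],[0,i['fy'],i['cy']],[0,0,1.]])
def ray(i,px):
    p=cv2.undistortPoints(np.array([[px]],float),K(i),np.array(i['D'],float))[0,0]
    R=cv2.Rodrigues(np.array(i['rvec'],float))[0]; t=np.array(i['tvec'],float).ravel()
    return -R.T@t, R.T@np.array([p[0],p[1],1])
def onz(i,px,z):
    c,d=ray(i,px); return c+d*(z-c[2])/d[2]
def proj(i,P): return cv2.projectPoints(np.array(P,float).reshape(-1,1,3),np.array(i['rvec'],float),np.array(i['tvec'],float),K(i),np.array(i['D'],float))[0][:,0]
E
python3 - <<'E'
from h import *
for n in('top','side'):
    im,i=snap(n,n+'0.png'); print(n,ray(i,(320,200)))
s=sensors.observe();print(s['clock'],s['position'],s['finger_gap'],s['wrist_force'],s['tool_rot'])
E
```

```text
top (array([ 240.86474946,   17.06896799, 1663.40500472]), array([ 2.24015678e-01, -1.30530152e-04, -9.74664988e-01]))
side (array([ 236.97024494,  741.54971066, 1068.7282482 ]), array([ 0.23890948, -0.57765598, -0.78059197]))
0.1 [ 176.82934542 -546.56740152  302.7998853 ] 85.70277852207307 [-0.02044757  1.1399737  -0.46307189] [[ 9.51478745e-01  3.07714274e-01 -3.50274705e-04]
 [ 3.07714314e-01 -9.51476480e-01  2.09974321e-03]
 [ 3.12842814e-04 -2.10564558e-03 -9.99997734e-01]]
```

View pics/top0.png

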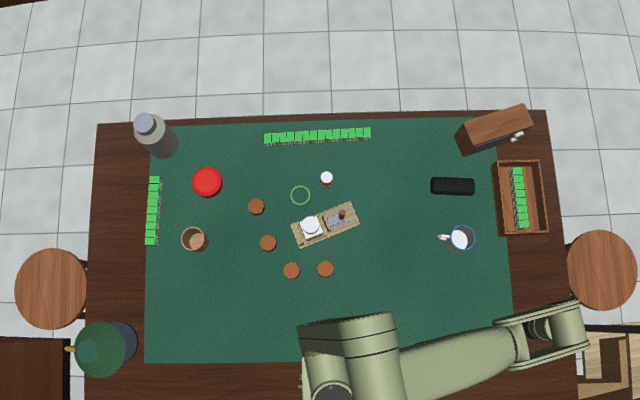

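View pics/side0.png

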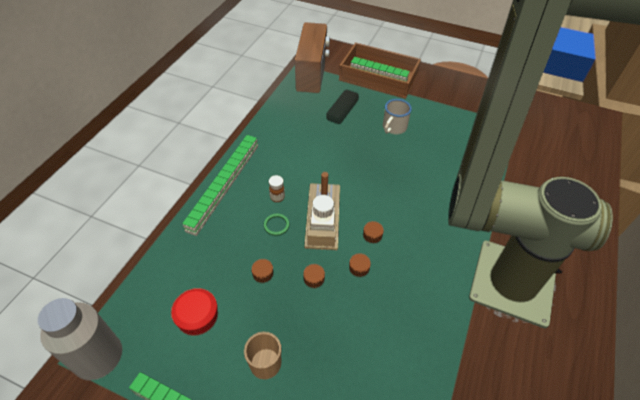

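The holder is at about (325,225) in the top view, with the white cap at (311,226) and the handle at (342,212). In the side view the cap is at (323,205) and the handle at (325,180). Four brown caps at top (256,206), (268,243), (291,270) and (325,269) could be mistaken for the cap. So could the small bottle's white lid at (326,177). My choice is the white cap on the holder. Next I check it in a crop and measure it.

Run:
```python
from h import *
t=cv2.imread('pics/top0.png'); s=cv2.imread('pics/side0.png')
a=cv2.resize(t[190:260,280:370],(514,400),interpolation=cv2.INTER_CUBIC)
b=cv2.resize(s[160:260,290:360],(280,400),interpolation=cv2.INTER_CUBIC)
cv2.imwrite('pics/crop0.png',np.hstack([a,b]))
i=viewer.camera_info('top'); j=viewer.camera_info('side')
print('cap top',onz(i,(311,226),126),'side',onz(j,(323,203),126))
print('handle',onz(i,(342,212),115),'side',onz(j,(324.5,175),115))
for p in[(291,221),(353,203),(360,223),(298,247)]: print(onz(i,p,12))
```

```text
cap top [510.23820297  48.31423447 126.        ] side [514.43774427  49.8612077  126.        ]
handle [554.57469135 -52.84046996 115.        ] side [552.73655725 -50.24562464 115.        ]
[549.93369449 118.76456299  12.        ]
[605.87157238 -96.88157145  12.        ]
[ 534.83185325 -117.61627052   12.        ]
[459.35102232  96.88345903  12.        ]
```

View pics/crop0.png

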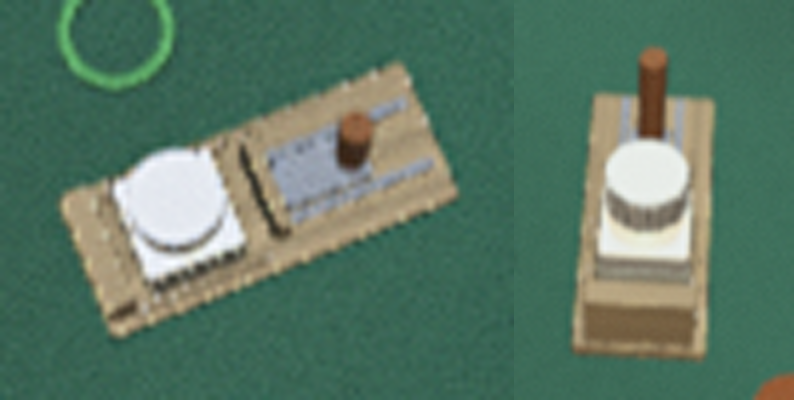

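The crop confirms the white ribbed cap on the square bottle in the holder. The handle lies toward the base's right at about (554,-52), and the cap is at about (512,49). I move above the holder for a close look.

>>> {"api": "carry_out", "payload": {
  "increments": [
    [2.1, 3.2, 0, 0, 0, 0],
    [2.1, 3.2, 0, 0, 0, 0],
    [2.1, 3.2, 0, 0, 0, 0],
    [2.1, 3.2, 0, 0, 0, 0],
    [2.1, 3.2, 0, 0, 0, 0]
  ],
  "claw": 1
}}

```text
clock: 0.52
position: [282.3, -385.3, 303.3]
tool_rot: [[0.952, 0.307, -0.0], [0.307, -0.952, 0.001], [0.0, -0.001, -1.0]]
wrist_force: [1.3, -0.2, 0.1]
finger_gap: 85.5
finger_force: 0.0
```

>>> {"api": "carry_out", "payload": {
  "increments": [
    [2.1, 3.2, 0, 0, 0, 0],
    [2.1, 3.2, 0, 0, 0, 0],
    [2.1, 3.2, 0, 0, 0, 0],
    [2.1, 3.2, 0, 0, 0, 0],
    [2.1, 3.2, 0, 0, 0, 0]
  ]
}}

```text
clock: 0.93
position: [387.3, -225.2, 303.6]
tool_rot: [[0.952, 0.307, -0.0], [0.307, -0.952, 0.0], [-0.0, -0.0, -1.0]]
wrist_force: [1.5, -0.4, -0.2]
finger_gap: 85.6
finger_force: 0.0
```

>>> {"api": "carry_out", "payload": {
  "increments": [
    [2.1, 3.2, 0, 0, 0, 0],
    [2.1, 3.2, 0, 0, 0, 0],
    [2.1, 3.2, 0, 0, 0, 0],
    [2.1, 3.2, 0, 0, 0, 0],
    [2.1, 3.2, 0, 0, 0, 0]
  ]
}}

```text
clock: 1.35
position: [492.3, -65.1, 303.5]
tool_rot: [[0.951, 0.308, -0.0], [0.308, -0.951, 0.0], [-0.0, -0.0, -1.0]]
wrist_force: [0.8, -0.1, -0.5]
finger_gap: 85.5
finger_force: 0.0
```

>>> {"api": "carry_out", "payload": {
  "increments": [
    [2.1, 3.2, 0, 0, 0, 0],
    [0, 0, 0, 0, 0, 0],
    [0, 0, 0, 0, 0, 0]
  ]
}}

```text
clock: 1.6
position: [513.2, -33.3, 303.2]
tool_rot: [[0.95, 0.312, -0.001], [0.312, -0.95, 0.0], [-0.001, -0.001, -1.0]]
wrist_force: [0.5, -0.2, -0.1]
finger_gap: 85.3
finger_force: 0.0
```

Run:
```python
from h import *
im,i=snap('wrist','w1.png'); s=sensors.observe();print(s['clock'],s['position'],s['q'],s['wrist_force'],s['tool_rot'][0]); print(ray(i,(320,200)))
print(proj(i,[[512,49,126],[553,-51,115]]))
```

```text
1.65 [512.65967113 -34.47807742 303.19087682] [-1.34888818e+01  4.44995802e+00  9.67974736e+01 -3.49622600e-02
  7.88451376e+01  5.84768799e+01] [ 0.05935915 -1.29922169 -0.40450859] [ 0.95083354  0.30969769 -0.00171068]
(array([592.60840952,  -7.84185706, 374.34805248]), array([-0.30920344, -0.09063309, -0.94671997]))
[[225.303483   169.9718928 ]
 [357.64076824 157.81332409]]
```

View pics/w1.png

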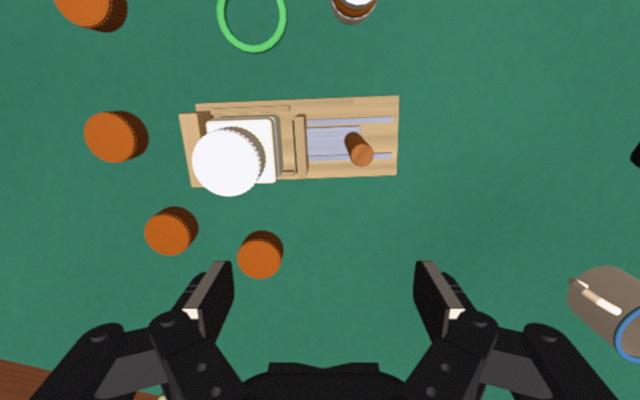

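The wrist view shows the white cap top centred near (228,162), the handle top at (362,154), and the deck's right edge from (399,96) to (397,175). Next I compute positions from these.

Run:
```python
from h import *
i=viewer.camera_info('wrist'); im=cv2.imread('pics/w1.png')
w=(im.min(2)>235).astype(np.uint8); w[:, :185]=0;w[:110]=0;w[205:]=0
w[:,:]=cv2.morphologyEx(w,cv2.MORPH_OPEN,np.ones((5,5)))
c=max(cv2.findContours(w,0,1)[0],key=cv2.contourArea); print(cv2.boundingRect(c),cv2.minEnclosingCircle(c))
h=cv2.cvtColor(im,cv2.COLOR_BGR2HSV)
m=((h[...,0]<14)&(h[...,1]>140)).astype(np.uint8); m[:120]=0;m[170:]=0;m[:,:335]=0;m[:,400:]=0
ch=max(cv2.findContours(m,0,1)[0],key=cv2.contourArea); print(cv2.boundingRect(ch))
print(ch[:,0][ch[:,0,1]>140].tolist())
cap=onz(i,cv2.minEnclosingCircle(c)[0],126); hd=onz(i,(362,154),115)
print('cap',cap,'h',hd, hd-cap,np.linalg.norm((hd-cap)[:2]))
P=[onz(i,p,12) for p in[(399,96),(397,175),(197,104),(200,187)]]; print(np.round(P,1))
for a,b in[(0,2),(1,3)]:
    d=P[b]-P[a]; print('dir',np.degrees(np.arctan2(d[1],d[0])))
d=P[0]-P[1]; print('x dir',np.degrees(np.arctan2(d[1],d[0])),np.linalg.norm(d))
print(np.degrees(np.arctan2(*(cap-hd)[1::-1])))
```

```text
(193, 123, 65, 73) ((225.94937133789062, 157.10885620117188), 38.54350662231445)
(345, 133, 28, 33)
[[345, 141], [346, 142], [346, 143], [346, 144], [347, 144], [348, 145], [347, 146], [347, 147], [348, 148], [348, 149], [349, 150], [349, 151], [350, 152], [350, 153], [350, 154], [350, 155], [351, 156], [351, 157], [352, 158], [352, 159], [352, 160], [353, 161], [354, 162], [355, 163], [356, 164], [357, 164], [358, 165], [359, 165], [360, 165], [361, 165], [362, 165], [363, 165], [364, 165], [365, 164], [366, 164], [367, 163], [368, 163], [369, 162], [370, 161], [370, 160], [371, 159], [371, 158], [371, 157], [371, 156], [372, 155], [372, 154], [372, 153], [372, 152], [371, 151], [371, 150], [371, 149], [370, 148], [370, 147], [369, 146], [368, 145], [367, 144], [366, 143], [365, 142], [364, 141]]
cap [522.07226729  49.50122082 126.        ] h [556.50281346 -54.68430489 115.        ] [  34.43054618 -104.18552571  -11.        ] 109.72732693786048
[[ 614.8  -89.    12. ]
 [ 531.7 -120.9   12. ]
 [ 538.   119.5   12. ]
 [ 444.7   98.3   12. ]]
dir 110.2068582310016
dir 111.65074961499143
x dir 20.961642105092796 89.02066147261856
108.28734723900493
```

Holder +y points at about 110.7° and x at about 20.8°. The handle is at about (556,-54). The distance from cap to handle is 110 mm, so a gap of about 18 mm must close, which agrees with the given sizes. I go to the handle and turn +0.05 rad, so the fingers close along holder y.

>>> {"api": "carry_out", "payload": {
  "increments": [
    [2.15, -0.95, 0, 0, 0, 0.025],
    [2.15, -0.95, -3.0, 0, 0, 0.025],
    [0, 0, -4, 0, 0, 0],
    [0, 0, -4, 0, 0, 0],
    [0, 0, -3.2, 0, 0, 0]
  ]
}}

```text
clock: 2.07
position: [554.2, -55.9, 159.1]
tool_rot: [[0.936, 0.352, -0.003], [0.352, -0.936, 0.0], [-0.003, -0.001, -1.0]]
wrist_force: [-1.4, 0.3, -1.6]
finger_gap: 85.4
finger_force: 0.0
```

>>> {"api": "carry_out", "payload": {
  "increments": [
    [0, 0, -1.0, 0, 0, 0],
    [0, 0, 0, 0, 0, 0],
    [0, 0, 0, 0, 0, 0]
  ]
}}

```text
clock: 2.32
position: [556.0, -55.2, 152.6]
tool_rot: [[0.935, 0.353, 0.0], [0.353, -0.935, -0.0], [0.0, 0.0, -1.0]]
wrist_force: [0.5, -0.7, 0.8]
finger_gap: 85.3
finger_force: 0.0
```

Run:
```python
from h import *
im,i=snap('wrist','w2.png'); s=sensors.observe();print(s['clock'],s['position'],s['wrist_force'],s['tool_rot'][0])
print(proj(i,[[556,-54,115],[520,49,126]]))
```

```text
2.3667 [557.21130478 -55.19839587 154.07037673] [ 0.91541411 -1.56368388  0.94117339] [0.9353048  0.35382448 0.00363054]
[[318.86851832 305.75936138]
 [ 28.38873824 318.46502693]]
```

View pics/w2.png

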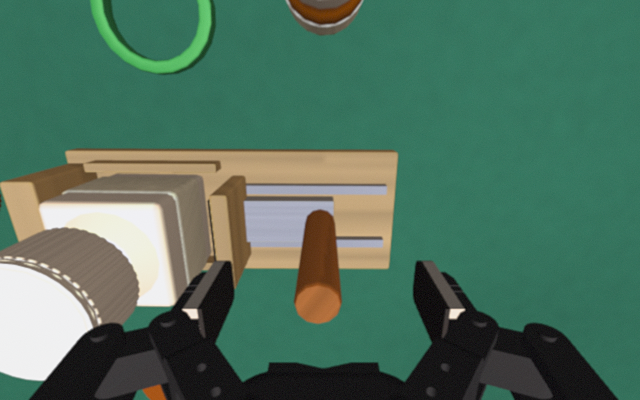

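The handle top at (318,303) sits centred between the fingers, within 2–3 px of the prediction, and the deck is aligned with the image. I close on the handle.

>>> {"api": "carry_out", "payload": {
  "increments": [
    [0, 0, 0, 0, 0, 0],
    [0, 0, 0, 0, 0, 0],
    [0, 0, 0, 0, 0, 0],
    [0, 0, 0, 0, 0, 0],
    [0, 0, 0, 0, 0, 0]
  ],
  "claw": -1,
  "grip_force": 40
}}

```text
clock: 2.78
position: [556.3, -54.1, 152.6]
tool_rot: [[0.935, 0.355, 0.001], [0.355, -0.935, -0.0], [0.001, 0.001, -1.0]]
wrist_force: [-0.3, -0.5, -0.0]
finger_gap: 25.2
finger_force: 0.0
```

>>> {"api": "carry_out", "payload": {
  "increments": [
    [0, 0, 0, 0, 0, 0],
    [0, 0, 0, 0, 0, 0],
    [0, 0, 0, 0, 0, 0]
  ]
}}

```text
clock: 3.03
position: [556.1, -53.7, 152.6]
tool_rot: [[0.935, 0.355, 0.0], [0.355, -0.935, 0.001], [0.001, -0.0, -1.0]]
wrist_force: [-2.7, 1.9, 5.3]
finger_gap: 19.0
finger_force: 39.1
```

>>> {"api": "carry_out", "payload": {
  "increments": [
    [-0.14, 0.375, 0, 0, 0, 0],
    [-0.14, 0.375, 0, 0, 0, 0],
    [-0.14, 0.375, 0, 0, 0, 0],
    [-0.14, 0.375, 0, 0, 0, 0],
    [-0.14, 0.375, 0, 0, 0, 0]
  ]
}}

```text
clock: 3.45
position: [550.0, -37.3, 152.7]
tool_rot: [[0.935, 0.355, 0.003], [0.355, -0.935, -0.004], [0.001, 0.005, -1.0]]
wrist_force: [0.9, -7.2, 2.3]
finger_gap: 18.9
finger_force: 39.5
```

>>> {"api": "carry_out", "payload": {
  "increments": [
    [-0.07, 0.19, 0, 0, 0, 0],
    [-0.07, 0.19, 0, 0, 0, 0],
    [-0.07, 0.19, 0, 0, 0, 0],
    [-0.07, 0.19, 0, 0, 0, 0],
    [-0.07, 0.19, 0, 0, 0, 0]
  ]
}}

```text
clock: 3.87
position: [546.6, -28.3, 152.7]
tool_rot: [[0.935, 0.355, 0.003], [0.355, -0.935, -0.005], [0.001, 0.006, -1.0]]
wrist_force: [1.1, -8.3, 1.4]
finger_gap: 19.0
finger_force: 39.5
```

>>> {"api": "carry_out", "payload": {
  "increments": [
    [-0.07, 0.19, 0, 0, 0, 0],
    [-0.035, 0.095, 0, 0, 0, 0],
    [-0.035, 0.095, 0, 0, 0, 0],
    [-0.035, 0.095, 0, 0, 0, 0],
    [0, 0, 0, 0, 0, 0]
  ]
}}

```text
clock: 4.28
position: [544.9, -23.8, 152.7]
tool_rot: [[0.935, 0.355, 0.003], [0.355, -0.935, -0.006], [0.001, 0.007, -1.0]]
wrist_force: [1.7, -9.3, 2.5]
finger_gap: 18.8
finger_force: 39.6
```

>>> {"api": "carry_out", "payload": {
  "increments": [
    [-0.035, 0.095, 0, 0, 0, 0],
    [-0.035, 0.095, 0, 0, 0, 0],
    [-0.035, 0.095, 0, 0, 0, 0],
    [0, 0, 0, 0, 0, 0]
  ]
}}

```text
clock: 4.62
position: [544.8, -23.5, 152.8]
tool_rot: [[0.935, 0.355, 0.006], [0.355, -0.935, -0.011], [0.002, 0.012, -1.0]]
wrist_force: [3.6, -17.9, -2.4]
finger_gap: 18.9
finger_force: 40.2
```

>>> {"api": "carry_out", "payload": {
  "increments": [
    [-0.035, 0.095, 0, 0, 0, 0],
    [-0.035, 0.095, 0, 0, 0, 0],
    [-0.035, 0.095, 0, 0, 0, 0],
    [0, 0, 0, 0, 0, 0]
  ]
}}

```text
clock: 4.95
position: [544.7, -23.1, 152.8]
tool_rot: [[0.935, 0.355, 0.008], [0.355, -0.935, -0.015], [0.002, 0.017, -1.0]]
wrist_force: [6.6, -26.8, -6.2]
finger_gap: 18.9
finger_force: 41.4
```

The jaw is blocked at 27 N after about 33 mm of travel, so the bottle is snug. I open part way, staying clear of the cap, and rise.

>>> {"api": "carry_out", "payload": {
  "increments": [
    [0, 0, 0, 0, 0, 0],
    [0, 0, 0, 0, 0, 0],
    [0, 0, 0, 0, 0, 0],
    [0, 0, 0, 0, 0, 0]
  ],
  "claw": 0
}}

```text
clock: 5.28
position: [541.2, -14.9, 151.5]
tool_rot: [[0.935, 0.355, -0.001], [0.355, -0.935, 0.001], [-0.001, -0.001, -1.0]]
wrist_force: [0.4, 0.4, -0.2]
finger_gap: 42.6
finger_force: 0.0
```

>>> {"api": "carry_out", "payload": {
  "increments": [
    [0, 0, 2, 0, 0, 0],
    [0, 0, 3, 0, 0, 0],
    [0, 0, 4, 0, 0, 0],
    [0, 0, 4, 0, 0, 0],
    [0, 0, 0, 0, 0, 0]
  ]
}}

```text
clock: 5.7
position: [545.9, -15.4, 291.4]
tool_rot: [[0.934, 0.356, 0.017], [0.356, -0.934, -0.003], [0.015, 0.009, -1.0]]
wrist_force: [2.3, -0.5, 2.3]
finger_gap: 42.7
finger_force: 0.0
```

>>> {"api": "carry_out", "payload": {
  "increments": [
    [0, 0, 0, 0, 0, 0],
    [0, 0, 0, 0, 0, 0]
  ],
  "claw": 1
}}

```text
clock: 5.87
position: [541.2, -14.8, 281.6]
tool_rot: [[0.935, 0.356, -0.0], [0.356, -0.935, 0.0], [-0.0, -0.0, -1.0]]
wrist_force: [0.2, -0.1, -1.0]
finger_gap: 65.7
finger_force: 0.0
```

Run:
```python
from h import *
im,i=snap('wrist','w3.png'); s=sensors.observe();print(s['clock'],s['position'],s['wrist_force'],s['tool_rot'][0])
print(proj(i,[[544.7,-23.1,115],[512.5,62,126]]))
```

```text
5.9167 [540.5809637  -14.75034366 280.40028787] [-0.26245886 -0.66511803  0.19174098] [ 0.934624    0.3556265  -0.00278698]
[[333.73838487 202.78753791]
 [215.67764997 207.26076515]]
```

View pics/w3.png

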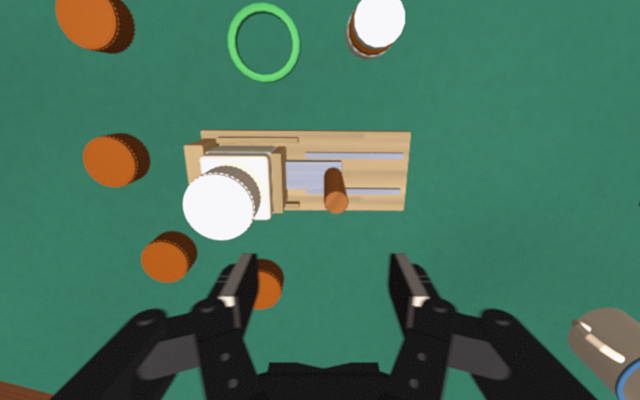

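The jaw is against the bottle and the bottle against the stop. The cap top spans about x 183–258 and y 165–240, centred near (220.5,203). The handle top is at (337,203).

Run:
```python
from h import *
i=viewer.camera_info('wrist'); im=cv2.imread('pics/w3.png')
for px in[(220.5,203),(220.5,202),(221.5,203)]: print('cap',onz(i,px,126))
a=onz(i,(183,203),126);b=onz(i,(258,203),126);print('dia',np.linalg.norm(a-b),'handle',onz(i,(337,203),115))
```

```text
cap [516.73574578  59.27864669 126.        ]
cap [517.51844589  59.48594051 126.        ]
cap [517.00670611  58.56784055 126.        ]
dia 57.05236406626948 handle [544.84612405 -25.33331131 115.        ]
```

>>> {"api": "carry_out", "payload": {
  "increments": [
    [-0.9, 2.5, 0, 0, 0, 0],
    [-0.9, 2.5, -2, 0, 0, 0],
    [-0.8, 2.5, -3, 0, 0, 0],
    [0, 0, 0, 0, 0, 0],
    [0, 0, 0, 0, 0, 0]
  ]
}}

```text
clock: 6.33
position: [512.2, 60.9, 227.5]
tool_rot: [[0.934, 0.357, -0.01], [0.357, -0.934, 0.0], [-0.009, -0.004, -1.0]]
wrist_force: [-0.2, -0.1, -0.2]
finger_gap: 84.9
finger_force: 0.0
```

Run:
```python
from h import *
im,i=snap('wrist','w4.png'); s=sensors.observe();print(s['clock'],s['position'],s['wrist_force'],s['tool_rot'][0],s['q'])
a=np.radians(np.arange(0,360,30)); 
print(proj(i,[[515,60.5,126]]),proj(i,np.c_[515+27*np.cos(a),60.5+27*np.sin(a),0*a+126]).round())
```

```text
6.3833 [514.12280232  60.0096245  229.53910566] [0.2076257  0.03813923 0.67204217] [ 0.93436921  0.35627253 -0.00490546] [-2.91654480e+00  9.35494083e+00  1.00568325e+02 -2.72072983e-02
  7.03568584e+01  6.62209741e+01]
[[325.01460484 233.72055961]] [[342. 194.]
 [318. 191.]
 [296. 201.]
 [282. 219.]
 [281. 240.]
 [291. 259.]
 [310. 270.]
 [332. 272.]
 [352. 264.]
 [366. 248.]
 [370. 227.]
 [361. 207.]]
```

View pics/w4.png

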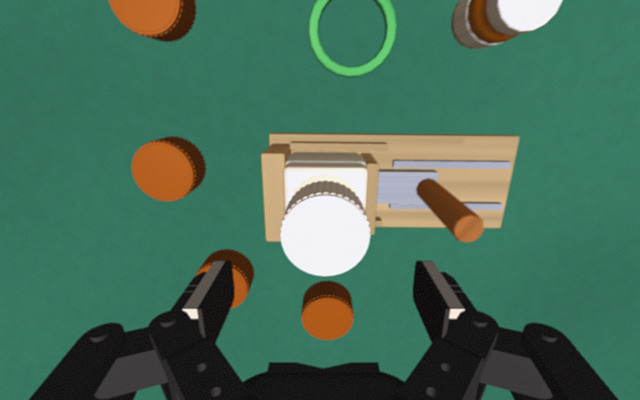

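The cap top is centred at about (325.5,235) against a prediction of (325,233.7), so it is within about 1.5 mm and between the fingers. The brown caps are well below the fingers' reach. I nudge, descend and grip.

>>> {"api": "carry_out", "payload": {
  "increments": [
    [-0.1, 0, -2.5, 0, 0, 0],
    [-0.05, 0, -2.5, 0, 0, 0],
    [0, 0, -1.5, 0, 0, 0],
    [0, 0, 0, 0, 0, 0],
    [0, 0, 0, 0, 0, 0]
  ]
}}

```text
clock: 6.8
position: [514.4, 58.8, 166.8]
tool_rot: [[0.935, 0.354, -0.001], [0.354, -0.935, -0.0], [-0.001, -0.0, -1.0]]
wrist_force: [-0.1, 0.3, 0.1]
finger_gap: 85.5
finger_force: 0.0
```

>>> {"api": "carry_out", "payload": {
  "increments": [
    [0, 0, 0, 0, 0, 0],
    [0, 0, 0, 0, 0, 0],
    [0, 0, 0, 0, 0, 0],
    [0, 0, 0, 0, 0, 0],
    [0, 0, 0, 0, 0, 0]
  ],
  "claw": -1,
  "grip_force": 60
}}

```text
clock: 7.22
position: [515.2, 59.9, 168.6]
tool_rot: [[0.935, 0.355, 0.003], [0.355, -0.935, 0.001], [0.003, 0.001, -1.0]]
wrist_force: [-0.8, 2.7, 5.6]
finger_gap: 53.0
finger_force: 62.0
```

>>> {"api": "carry_out", "payload": {
  "increments": [
    [0, 0, 0, 0, 0, 0],
    [0, 0, 0, 0, 0, 0],
    [0, 0, 0, 0, 0, 0]
  ]
}}

```text
clock: 7.47
position: [515.2, 60.0, 168.5]
tool_rot: [[0.935, 0.355, 0.003], [0.355, -0.935, 0.001], [0.003, 0.001, -1.0]]
wrist_force: [-1.0, 3.3, 5.8]
finger_gap: 52.5
finger_force: 62.0
```

Gripped with small side forces. Now I press down.

>>> {"api": "carry_out", "payload": {
  "increments": [
    [0, 0, -0.3, 0, 0, 0],
    [0, 0, -0.3, 0, 0, 0],
    [0, 0, -0.3, 0, 0, 0],
    [0, 0, -0.2, 0, 0, 0],
    [0, 0, 0, 0, 0, 0]
  ],
  "grip_force": 80
}}

```text
clock: 7.88
position: [516.0, 61.0, 162.7]
tool_rot: [[0.935, 0.355, 0.004], [0.355, -0.935, 0.002], [0.004, -0.001, -1.0]]
wrist_force: [-13.5, 5.5, 36.7]
finger_gap: 52.1
finger_force: 86.9
```

>>> {"api": "carry_out", "payload": {
  "increments": [
    [0, 0, -0.1, 0, 0, 0],
    [0, 0, 0, 0, 0, 0],
    [0, 0, 0, 0, 0, 0]
  ]
}}

```text
clock: 8.13
position: [516.1, 61.0, 162.7]
tool_rot: [[0.935, 0.355, 0.004], [0.355, -0.935, 0.002], [0.005, -0.001, -1.0]]
wrist_force: [-15.2, 5.8, 41.7]
finger_gap: 52.2
finger_force: 87.6
```

>>> {"api": "carry_out", "payload": {
  "increments": [
    [-0.15, 0, 0.2, 0, 0, 0],
    [0, 0, 0, 0, 0, 0],
    [0, 0, 0, 0, 0, 0]
  ]
}}

```text
clock: 8.38
position: [514.9, 60.9, 162.6]
tool_rot: [[0.935, 0.355, 0.006], [0.355, -0.935, 0.002], [0.007, 0.0, -1.0]]
wrist_force: [-7.4, 5.3, 27.7]
finger_gap: 52.4
finger_force: 85.8
```

>>> {"api": "carry_out", "payload": {
  "increments": [
    [0, 0, 0, 0, 0, 0.06],
    [0, 0, 0, 0, 0, 0.06],
    [0, 0, 0, 0, 0, 0.06],
    [0, 0, 0, 0, 0, 0]
  ]
}}

```text
clock: 8.72
position: [515.9, 60.9, 162.6]
tool_rot: [[0.855, 0.518, 0.009], [0.518, -0.855, 0.002], [0.009, 0.002, -1.0]]
wrist_force: [-4.4, 5.8, 23.9]
finger_gap: 52.3
finger_force: 85.4
```

Run:
```python
from h import *
s=sensors.observe();print(s['clock'],s['position'],s['wrist_force'],s['torque'],s['q'])
```

```text
8.7167 [515.90866522  60.88527891 162.60093446] [-4.44020644  5.78074802 23.86559702] [ 0.92867962  0.9623964  -0.00516947] [ -2.89887431  14.38243531 103.5909279    0.18704587  61.54194269
  55.81371499]
```

It turns freely while down. I continue to about 82°.

>>> {"api": "carry_out", "payload": {
  "increments": [
    [0, 0, 0, 0, 0, 0.08],
    [0, 0, 0, 0, 0, 0.08],
    [0, 0, 0, 0, 0, 0.08],
    [0, 0, 0, 0, 0, 0.08],
    [0, 0, 0, 0, 0, 0.08]
  ]
}}

```text
clock: 9.13
position: [515.3, 61.6, 162.6]
tool_rot: [[0.585, 0.811, 0.007], [0.811, -0.585, 0.004], [0.007, 0.003, -1.0]]
wrist_force: [-6.4, 7.4, 26.2]
finger_gap: 52.6
finger_force: 85.6
```

>>> {"api": "carry_out", "payload": {
  "increments": [
    [0, 0, 0, 0, 0, 0.08],
    [0, 0, 0, 0, 0, 0.08],
    [0, 0, 0, 0, 0, 0.08],
    [0, 0, 0, 0, 0, 0.08],
    [0, 0, 0, 0, 0, 0.08]
  ]
}}

```text
clock: 9.55
position: [514.7, 61.9, 162.8]
tool_rot: [[0.223, 0.975, 0.005], [0.975, -0.223, 0.005], [0.006, 0.004, -1.0]]
wrist_force: [-8.9, 10.2, 29.8]
finger_gap: 52.3
finger_force: 86.0
```

>>> {"api": "carry_out", "payload": {
  "increments": [
    [0, 0, 0, 0, 0, 0.08],
    [0, 0, 0, 0, 0, 0.08],
    [0, 0, 0, 0, 0, 0.08],
    [0, 0, 0, 0, 0, 0.08],
    [0, 0, 0, 0, 0, 0.08]
  ]
}}

```text
clock: 9.97
position: [513.8, 62.1, 162.9]
tool_rot: [[-0.174, 0.985, 0.003], [0.985, 0.174, 0.005], [0.005, 0.003, -1.0]]
wrist_force: [-12.1, 10.5, 33.3]
finger_gap: 52.7
finger_force: 86.3
```

>>> {"api": "carry_out", "payload": {
  "increments": [
    [0, 0, 0, 0, 0, 0.05],
    [0, 0, 0, 0, 0, 0],
    [0, 0, 0, 0, 0, 0]
  ]
}}

```text
clock: 10.22
position: [513.6, 62.1, 162.8]
tool_rot: [[-0.22, 0.975, 0.002], [0.975, 0.22, 0.004], [0.004, 0.003, -1.0]]
wrist_force: [-12.8, 9.1, 32.9]
finger_gap: 52.5
finger_force: 86.3
```

Run:
```python
from h import *
s=sensors.observe();print(s['clock'],s['position'],s['wrist_force'],s['torque'],s['q'])
```

```text
10.2167 [513.64658085  62.05064968 162.84873727] [-12.78294601   9.0725669   32.91045082] [ 1.34603106  2.34119414 -0.1519175 ] [ -2.82715181  14.29342952 103.66846447   0.29606865  61.9272241
 -15.68917185]
```

The cap has turned 82°. I unload and lift slowly at first.

>>> {"api": "carry_out", "payload": {
  "increments": [
    [-0.1, 0.2, 0.2, 0, 0, 0],
    [0, 0, 0.4, 0, 0, 0],
    [0, 0, 0.4, 0, 0, 0],
    [0, 0, 0.3, 0, 0, 0],
    [0, 0, 0, 0, 0, 0]
  ]
}}

```text
clock: 10.63
position: [511.9, 61.5, 170.5]
tool_rot: [[-0.22, 0.975, 0.001], [0.975, 0.22, -0.0], [-0.001, 0.001, -1.0]]
wrist_force: [-0.4, 0.5, -0.0]
finger_gap: 52.5
finger_force: 83.7
```

>>> {"api": "carry_out", "payload": {
  "increments": [
    [0.1, 0, 0.5, 0, 0, 0],
    [0.1, 0, 0.5, 0, 0, 0],
    [0, 0, 0.5, 0, 0, 0],
    [0, 0, 0.5, 0, 0, 0],
    [0, 0, 0, 0, 0, 0]
  ]
}}

```text
clock: 11.05
position: [514.4, 61.3, 191.1]
tool_rot: [[-0.22, 0.975, 0.002], [0.975, 0.22, -0.0], [-0.001, 0.002, -1.0]]
wrist_force: [0.5, 0.7, -1.2]
finger_gap: 52.1
finger_force: 83.7
```

>>> {"api": "carry_out", "payload": {
  "increments": [
    [0, 0, 1.6, 0, 0, 0],
    [0, 0, 1.8, 0, 0, 0],
    [0, 0, 1.8, 0, 0, 0],
    [0, 0, 1.6, 0, 0, 0],
    [0, 0, 1.2, 0, 0, 0]
  ]
}}

```text
clock: 11.47
position: [514.1, 61.4, 271.6]
tool_rot: [[-0.22, 0.975, 0.002], [0.975, 0.22, -0.0], [-0.001, 0.002, -1.0]]
wrist_force: [0.4, -0.3, 0.6]
finger_gap: 52.5
finger_force: 83.8
```

>>> {"api": "carry_out", "payload": {
  "increments": [
    [0, 0, 0, 0, 0, 0],
    [0, 0, 0, 0, 0, 0],
    [0, 0, 0, 0, 0, 0],
    [0, 0, 0, 0, 0, 0],
    [0, 0, 0, 0, 0, 0]
  ]
}}

```text
clock: 11.88
position: [512.9, 61.6, 268.5]
tool_rot: [[-0.22, 0.975, -0.003], [0.975, 0.22, 0.0], [0.001, -0.003, -1.0]]
wrist_force: [0.1, -0.2, -0.5]
finger_gap: 52.3
finger_force: 83.8
```

Run:
```python
from h import *
im,i=snap('wrist','w5.png'); im2,j=snap('side','s5.png'); s=sensors.observe();print(s['clock'],s['position'],s['wrist_force'],s['qd'])
b=cv2.resize(im2[130:270,240:420],(514,400),interpolation=cv2.INTER_CUBIC)[:,:,::-1]
a=cv2.resize(im,(280*400//400*1,175))[:,:,::-1]; a=cv2.copyMakeBorder(a,0,225,0,0,cv2.BORDER_CONSTANT)
cv2.imwrite('pics/c5.png',np.hstack([b,a]))
```

```text
11.9833 [513.13584817  61.59789034 268.89508062] [ 0.19538815 -0.05252151 -0.54617   ] [-0.0090216  -0.25201665 -0.3394064   0.04966979  0.03359327 -0.00757684]
```

View pics/c5.png

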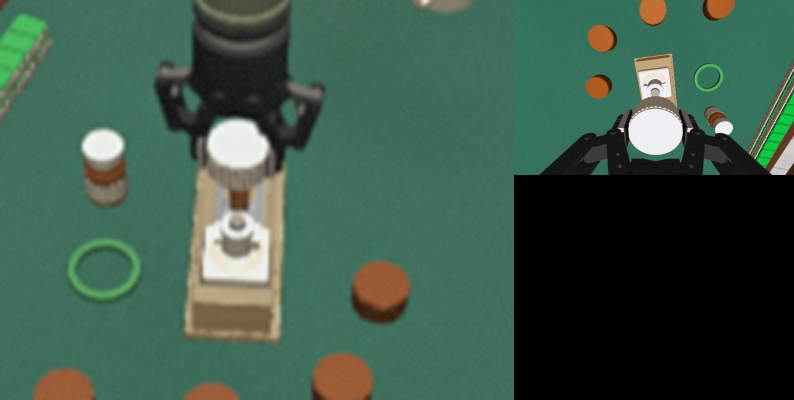

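The bottle stands clamped with its neck bare at crop (237,218), and the cap is held level above it at crop (238,150). I let it settle, then hand in.

>>> {"api": "carry_out", "payload": {
  "increments": [
    [0, 0, 0.1, 0, 0, 0],
    [0, 0, 0, 0, 0, 0],
    [0, 0, 0, 0, 0, 0],
    [0, 0, 0, 0, 0, 0],
    [0, 0, 0, 0, 0, 0]
  ]
}}

```text
clock: 12.4
position: [513.6, 61.6, 270.9]
tool_rot: [[-0.22, 0.975, 0.0], [0.975, 0.22, -0.0], [-0.0, 0.0, -1.0]]
wrist_force: [0.5, -0.1, -0.4]
finger_gap: 52.8
finger_force: 83.8
```

>>> {"api": "carry_out", "payload": {
  "increments": [
    [0, 0, 0, 0, 0, 0],
    [0, 0, 0, 0, 0, 0],
    [0, 0, 0, 0, 0, 0],
    [0, 0, 0, 0, 0, 0],
    [0, 0, 0, 0, 0, 0]
  ]
}}

```text
clock: 12.82
position: [513.6, 61.6, 270.9]
tool_rot: [[-0.22, 0.975, -0.0], [0.975, 0.22, 0.0], [0.0, -0.0, -1.0]]
wrist_force: [-0.4, -0.3, 0.2]
finger_gap: 52.4
finger_force: 83.8
```

Run:
```python
from h import *
j=viewer.camera_info('side'); print('mouth',onz(j,(323,206),116.5)); s=sensors.observe(); print(s['position'],s['finger_gap'])
print(ctrl.close_job())
```

```text
mouth [513.30226234  52.03736567 116.5       ]
[513.56426213  61.58621508 270.88493898] 52.3753401425254
the job is handed in; nothing more can be done
None
```

The job is handed in at 12.8 s: the jaw holds the bottle snug against the stop, the cap was turned 82° while pressed down and lifted off, and I estimate it is held level about 8 cm above the mouth. One rough side-camera reading, taken just as I handed in, put the mouth about 9 mm from the cap's axis in y; I trust the position from gripping the cap more, but did not recheck it.

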